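# Put the styluses on charge in the cup

### The arm

A 6-joint arm with a two-finger parallel gripper is mounted at the origin on the work surface. World frame = base frame: x ahead of the robot, y to its left, z up, the work surface at z = 0. Lengths are in m, angles in rad, forces in N, time in s.
With the tool pointing down it reaches from about 0.35 to 0.85 m from the base axis. Payload 8.1 kg.
Tool frame: the origin (TCP) lies at the centre of the arm's flange, where the gripper is bolted on; the fingertips stand 186 mm ahead of it and the grasp point (between the pads) lies 167 mm ahead of it (robot.grasp_offset is the distance from the TCP to the grasp point, in m); z points along the fingers, y is the line along which they close (so a half turn about z gives the same grasp; the last joint's range is limited). The gripper opens to 93 mm and grips with 3 to 60 N. Pads are 15 mm wide; open, the fingers measure 128 mm over their backs; the gripper's body (75 mm by 188 mm) begins 65 mm behind the grasp point.
Start: joints at [1.088, 0.13, 1.488, -0, 1.523, -0.085], TCP at [0.232, 0.553, 0.405] pointing down, gripper open.
Joint ranges: [-2.96, 2.96], [-0.89, 2.26], [0.02, 2.5], [-1.34, 4.48], [0, 2.73], [-2.66, 2.66]. Speed limits (rad/s): [2.39, 2.39, 2.79, 3.14, 3.14, 3.14].

### API

Orientations are given as a rotation vector (axis times angle).
In Python, from plant import robot gives the robot as it stands.
- The arm moves only by the tool drive_tool, never from a script. Its argument "moves" is one flat list of numbers, 7 for each row, row after row: the finger opening in mm, from 0 to 93, then the shift along the tool's x, y, z in mm, then the turn, a rotation vector about the tool's x, y, z in degrees. A call has 1 to 8 rows; each row shifts and turns the commanded pose from where the row before left it, along the tool's axes as they then stand; what a row does not reach is not made up. A row lasts 1/10 s, in which the tool goes at most 50 mm and 8.59 degrees, less where a joint would pass 70% of its speed; a pose out of reach is approached as far as the arm can. A call is refused whole if a number of a shift passes 50 or a number of a turn 8.59, either way. A call with a gripper value outside its range is refused whole. The fingers move at their own pace and stop on an object; "grip_force" is the grip in N (left out, the last holds). Time passes only in rows, so rows that do not move let the fingers close. It gives the time, the measured TCP pose, the force, the opening and the grip force at its end, in the units of the state.
- robot.read_state(): the state, without advancing time (a new reading comes with each control period).
- robot.read_camera(name): name is "scene" or "top" or "wrist"; returns a dict with "color" (480x640x3 uint8, red, green, blue), "depth" (480x640 float32, m along the optical axis (not along the pixel's ray), 0 where there is no reading), "mtx" (3x3 intrinsics, pixels), "R" (3x3) and "t" (3): a world point X has camera coordinates R X + t. Camera axes: x right, y down, z forward; pixel columns grow to the right and rows downward; lengths in m; the calibration is good to about 2 mm. A picture is of the moment at which its call begins.
- robot.close_job(): hands the job in; it is judged then, once.
The state is a dict: "t": time; "q": joint angles; "dq": joint speeds; "joint_torque": joint torques, N m; "tool_pos": TCP position; "orientation": TCP orientation; "force": force on the tool from outside, world axes, zero at the start; "wrist_torque": the same for the moment, N m; "opening": finger opening in m; "gripper_force": force on a finger pad.
Only numpy, scipy, OpenCV 4.12 (cv2) and the standard library are available. Lean on these libraries where they do the work, as an engineer would, in place of code of your own. Each camera call takes 0.05 s, during which the arm holds its last target. There are 200 camera calls.

### The job

Slide the caddy's clear guard open, then stand every stylus from the caddy in the deep white cup, either end down, with its foot on the cup's floor well away from the tall dark charging plate and its top leaning out over that plate. When all are in, slide the guard fully shut again and let go; keep the cup upright and leave everything else on the console alone.

Things in the scene. Friction and masses are not known exactly. Their poses are not given: they have to be found in the camera images.
- caddy: fixed aluminium caddy, walls 98 mm high, 6 mm thick: an open well in front, 225 mm wide inside, floor 6 mm up, two crossbars under the styluses 35 and 120 mm from their low ends; a solid grey half behind. Origin on the table under the well's middle; x to the rear, z up. Front face x = -115, well's end +118, rear +318 mm; sides y = +-119 mm.
- guard (a joint): clear guard door, a flat level panel 218 x 235 x 6 mm on top of the caddy (underside 100 mm up), sliding along the caddy's x: 0 = shut over the well; 0.205 m = fully open, parked over the solid half. About 1.5 N of friction; stays where left; starts up to 30 mm ajar.
- guard_handle (a point): middle of the guard's handle, a steel block 22 x 22 mm standing 34 mm above the panel near its front edge; the point is 124 mm above the table, 16 mm below the handle's top, 91 mm in front of the caddy's origin when shut. Axes as the caddy's.
- cup: loose deep oblong cup, white ceramic, 0.95 kg, outer 91 (x) x 150 (y) mm, inner 80 x 140 mm, inner floor 8 mm up. Three walls are 95 mm high, 5 mm thick; the fourth, at +x, is a dark steel charging plate 110 mm high, 6 mm thick, inner face at x = +40 mm. Origin at the centre of the underside, z up.
- stylus0: stylus (may be absent): square barrel 200 x 13 x 13 mm, white with dark ends, 35 g, both ends alike. Origin at its middle, long axis x. It starts in the caddy's well, along the caddy's x, rising 20 degrees to the rear: low end's centre 18 mm above the table near the front wall, high end's 87 mm. Neighbours are 46 mm apart or more.
- stylus0_end_a (a point): centre of the stylus's end face at its +x end (100 mm from its middle)
- stylus0_end_b (a point): centre of the stylus's other end face, at its -x end
- stylus1: stylus (may be absent): square barrel 200 x 13 x 13 mm, white with dark ends, 35 g, both ends alike. Origin at its middle, long axis x. It starts in the caddy's well, along the caddy's x, rising 20 degrees to the rear: low end's centre 18 mm above the table near the front wall, high end's 87 mm. Neighbours are 46 mm apart or more.
- stylus1_end_a (a point): centre of the stylus's end face at its +x end (100 mm from its middle)
- stylus1_end_b (a point): centre of the stylus's other end face, at its -x end
- stylus2: stylus (may be absent): square barrel 200 x 13 x 13 mm, white with dark ends, 35 g, both ends alike. Origin at its middle, long axis x. It starts in the caddy's well, along the caddy's x, rising 20 degrees to the rear: low end's centre 18 mm above the table near the front wall, high end's 87 mm. Neighbours are 46 mm apart or more.
- stylus2_end_a (a point): centre of the stylus's end face at its +x end (100 mm from its middle)
- stylus2_end_b (a point): centre of the stylus's other end face, at its -x end
- stylus3: stylus (may be absent): square barrel 200 x 13 x 13 mm, white with dark ends, 35 g, both ends alike. Origin at its middle, long axis x. It starts in the caddy's well, along the caddy's x, rising 20 degrees to the rear: low end's centre 18 mm above the table near the front wall, high end's 87 mm. Neighbours are 46 mm apart or more.
- stylus3_end_a (a point): centre of the stylus's end face at its +x end (100 mm from its middle)
- stylus3_end_b (a point): centre of the stylus's other end face, at its -x end
- power_bank: grey rubber power bank 105 x 50 x 22 mm, a loose bystander to be left alone; origin at the centre of its underside
- coin: silver coin 38 mm across, 4 mm thick, a loose bystander to be left alone; origin at the centre of its underside
- key_dish: white ceramic key dish 104 mm across, 30 mm high, a loose bystander to be left alone; origin at the centre of its underside
- knocker: bronze door knocker figurine 72 mm across at the base, 122 mm tall, a loose bystander to be left alone; origin at the centre of its underside
- glasses_case: black glasses case 160 x 62 x 42 mm, a loose bystander to be left alone; origin at the centre of its underside
- spray: grey bottle 48 mm across, 130 mm tall, a loose bystander to be left alone; origin at the centre of its underside
Mind the look-alikes: they are no part of the job. What is shaped like the cup but blue or purple is not meant.

How it is judged:
On the way, in this order (a step that is already met when the one before it is completed fails the run):
1. the guard is slid open (at least 170 mm) (value of joint guard above 0.17 m), for 0.2 s.
2. every stylus stands in the cup, leaning on the charging plate, released (((z of stylus0_end_a in the frame of cup between 0 and 0.032 m and x of stylus0_end_a in the frame of cup between -0.045 and 0.045 m and y of stylus0_end_a in the frame of cup between -0.075 and 0.075 m and x of stylus0_end_b in the frame of cup above 0.045 m and z of stylus0_end_b in the frame of cup above 0.13 m) or (z of stylus0_end_b in the frame of cup between 0 and 0.032 m and x of stylus0_end_b in the frame of cup between -0.045 and 0.045 m and y of stylus0_end_b in the frame of cup between -0.075 and 0.075 m and x of stylus0_end_a in the frame of cup above 0.045 m and z of stylus0_end_a in the frame of cup above 0.13 m)) and linear speed of each of stylus0, stylus1, stylus2, stylus3 below 0.03 m/s and contact force between the fingers and stylus0 below 0.1 N and ((z of stylus1_end_a in the frame of cup between 0 and 0.032 m and x of stylus1_end_a in the frame of cup between -0.045 and 0.045 m and y of stylus1_end_a in the frame of cup between -0.075 and 0.075 m and x of stylus1_end_b in the frame of cup above 0.045 m and z of stylus1_end_b in the frame of cup above 0.13 m) or (z of stylus1_end_b in the frame of cup between 0 and 0.032 m and x of stylus1_end_b in the frame of cup between -0.045 and 0.045 m and y of stylus1_end_b in the frame of cup between -0.075 and 0.075 m and x of stylus1_end_a in the frame of cup above 0.045 m and z of stylus1_end_a in the frame of cup above 0.13 m)) and contact force between the fingers and stylus1 below 0.1 N and ((z of stylus2_end_a in the frame of cup between 0 and 0.032 m and x of stylus2_end_a in the frame of cup between -0.045 and 0.045 m and y of stylus2_end_a in the frame of cup between -0.075 and 0.075 m and x of stylus2_end_b in the frame of cup above 0.045 m and z of stylus2_end_b in the frame of cup above 0.13 m) or (z of stylus2_end_b in the frame of cup between 0 and 0.032 m and x of stylus2_end_b in the frame of cup between -0.045 and 0.045 m and y of stylus2_end_b in the frame of cup between -0.075 and 0.075 m and x of stylus2_end_a in the frame of cup above 0.045 m and z of stylus2_end_a in the frame of cup above 0.13 m)) and contact force between the fingers and stylus2 below 0.1 N and ((z of stylus3_end_a in the frame of cup between 0 and 0.032 m and x of stylus3_end_a in the frame of cup between -0.045 and 0.045 m and y of stylus3_end_a in the frame of cup between -0.075 and 0.075 m and x of stylus3_end_b in the frame of cup above 0.045 m and z of stylus3_end_b in the frame of cup above 0.13 m) or (z of stylus3_end_b in the frame of cup between 0 and 0.032 m and x of stylus3_end_b in the frame of cup between -0.045 and 0.045 m and y of stylus3_end_b in the frame of cup between -0.075 and 0.075 m and x of stylus3_end_a in the frame of cup above 0.045 m and z of stylus3_end_a in the frame of cup above 0.13 m)) and contact force between the fingers and stylus3 below 0.1 N), for 0.3 s.
3. the guard is slid shut (within 8 mm) (value of joint guard below 0.008 m), for 0.2 s.
At the end, for the whole second after the job is handed in: Every present stylus rests released in the cup: lower end inside, under 32 mm above the cup's underside; upper end at least 45 mm from the cup's middle towards (so beyond) the charging plate and at least 130 mm up. Cup upright within 0.1 rad; guard shut within 8 mm (all of step 2 and angle between cup's own z axis and vertical below 0.1 rad and value of joint guard below 0.008 m); the robot touches nothing.
It fails at once if a bystander is moved more than 40 mm (distance of any of power_bank, coin, key_dish, knocker, glasses_case, spray from where it was at the start of the episode above 0.04 m).
It fails at once if the door knocker figurine or the bottle is tipped over (angle between any of knocker, spray's own z axis and vertical above 0.5 rad).
It fails at once if the cup is tipped over (angle between cup's own z axis and vertical above 0.5 rad).
Of stylus0, stylus1, stylus2, stylus3 only 3 to 4 are there at a start; the rules pass over those that are not, and their reading is None.
At some moment in a run one of cup may be knocked a few centimetres aside while the robot is not near it.
Once in a run the grip may slacken for a moment while it holds something.
It also fails if it takes over 208 s, if anything falls off the work surface, if the arm or the gripper's body presses on something with over 40 N, if the wrist force passes 120 N, or if a joint passes its speed limit or range.

## Working session

There is one attempt and no reset: what is moved stays moved. The work goes in short steps, Python scripts to look and compute and a tool call to move; the robot and the scene stay as the last step left them, time stands still between calls to the robot, and variables do not carry over. Pictures are saved under pics/ and viewed, at most 14 in all, crops included, and the job is handed in when it is done.

Besides the shell and the picture viewer there is one more tool, called by a JSON object that holds its "fn" and its "kwargs", one argument or row to a line. drive_tool: Moves the arm, as the interface text tells. Its arguments: {"type":"object","properties":{"moves":{"type":"array","items":{"type":"number"}},"grip_force":{"type":"number"}},"required":["moves"]}

```bash
ls; mkdir -p pics; python3 - <<'E'
from plant import robot
import cv2,numpy as np
s=robot.read_state();print(s)
for n in("scene","top"):
    c=robot.read_camera(n);cv2.imwrite(f"pics/{n}0.png",c["color"][:,:,::-1]);np.savez(f"{n}0.npz",**c);print(n,c["mtx"],c["R"],c["t"])
E
```

```text
pics
{'t': 0.0, 'q': array([ 1.08761579e+00,  1.31172101e-01,  1.48926882e+00,  3.92598685e-05,
        1.52301358e+00, -8.53902019e-02]), 'dq': array([-0.00162894,  0.0006084 ,  0.00175451,  0.00109768, -0.00062087,
        0.00264094]), 'joint_torque': array([ 1.09617024e-03, -5.59848225e+01, -4.91754377e+01,  7.68714887e-02,
        3.57802736e-02, -1.40565730e-04]), 'tool_pos': array([0.23229   , 0.55296272, 0.40368635]), 'orientation': array([-6.20628062e-01, -3.07910704e+00,  2.78943199e-03]), 'force': array([0.04287311, 0.13541227, 0.36415005]), 'wrist_torque': array([-0.00927841,  0.01675606, -0.04359897]), 'gripper_force': 0.0, 'opening': 0.09282693974590522}
scene [[527.23073249   0.         318.58040353]
 [  0.         527.23073249 247.01837537]
 [  0.           0.           1.        ]] [[ 0.46540717  0.88508552 -0.00444793]
 [ 0.74783709 -0.39591551 -0.53290769]
 [-0.47342989  0.24469273 -0.84616169]] [-0.26218747 -0.31956152  1.5215491 ]
top [[474.97931711   0.         315.02352894]
 [  0.         474.97931711 234.36777649]
 [  0.           0.           1.        ]] [[ 0.0186016  -0.99979695  0.00774891]
 [-0.99639084 -0.01917911 -0.08268895]
 [ 0.08282077 -0.0061828  -0.99654528]] [0.00778728 0.54566098 1.41746951]
```

View pics/top0.png

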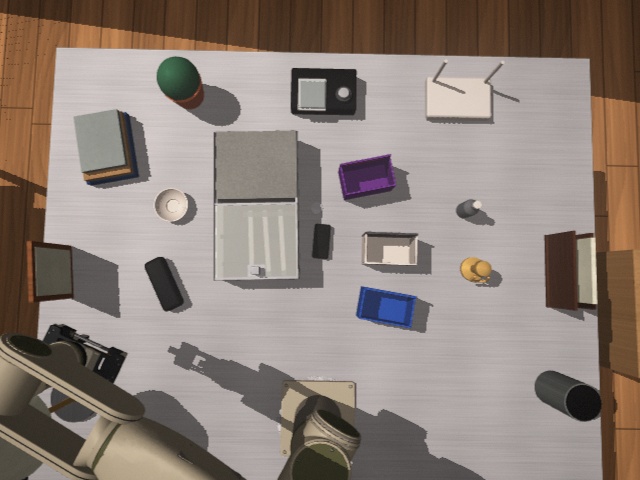

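View pics/scene0.png

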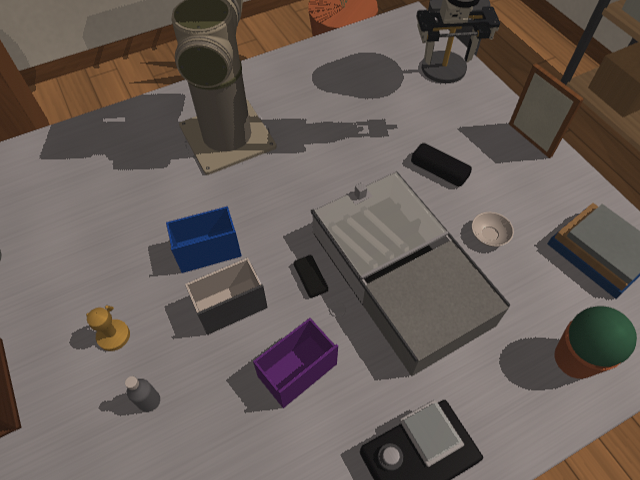

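The top view shows the caddy at (256,205) with three styluses visible under the guard, and the handle at (256,270). There are three cup shapes: white (390,249), purple (367,176) and blue (386,307). The white one with the dark far wall fits the description.

```bash
cat > h.py <<'E'
import numpy as np,cv2
from scipy.spatial.transform import Rotation as Ro
def cloud(c):
    K=c["mtx"];d=c["depth"];v,u=np.mgrid[:480,:640]
    P=np.stack([(u-K[0,2])/K[0,0]*d,(v-K[1,2])/K[1,1]*d,d],-1)
    W=(P-c["t"])@c["R"]; W[d==0]=np.nan
    return W
def ray(c,u,v,z):
    K=c["mtx"];r=np.array([(u-K[0,2])/K[0,0],(v-K[1,2])/K[1,1],1])@c["R"];o=-c["t"]@c["R"]
    return o+r*(z-o[2])/r[2]
def rect(W,m):
    p=W[m][:,:2].astype(np.float32)*1000
    return cv2.minAreaRect(p),len(p)
E
python3 - <<'E'
from h import *
for n in("top","scene"):
    c=dict(np.load(n+"0.npz"));W=cloud(c);z=W[...,2]
    def box(u0,u1,v0,v1):
        m=np.zeros((480,640),bool);m[v0:v1,u0:u1]=1;return m
    b=dict(top=(200,310,120,295),scene=(305,515,165,375))[n]
    print(n,"caddy",rect(W,box(*b)&(z>.085)&(z<.112)))
    print("handle",rect(W,box(*b)&(z>.128)&(z<.15)), np.nanmean(W[box(*b)&(z>.128)&(z<.15)],0))
    b=dict(top=(350,430,225,280),scene=(175,275,250,340))[n]
    m=box(*b)
    print("cup",rect(W,m&(z>.08)&(z<.125)),"plate",rect(W,m&(z>.103)&(z<.125)),np.nanmax(z[m]))
c=dict(np.load("top0.npz"))
print([ray(c,u,v,.098).round(4) for u,v in((215,131),(297,131),(215,280),(297,280))])
a=cv2.resize(c["color"][225:280,345:435],None,fx=4,fy=4,interpolation=2); b=cv2.resize(c["color"][195:285,205:305],None,fx=4,fy=4,interpolation=2)
o=np.zeros((360,800,3),np.uint8);o[:220,:360]=a;o[:,400:]=b
cv2.imwrite("pics/crop1.png",o[:,:,::-1])
E
```

```text
top caddy (((623.8621215820312, 189.29495239257812), (433.0680236816406, 244.89479064941406), 2.09946346282959), 12082)
handle (((432.3199768066406, 181.54949951171875), (19.3516902923584, 19.640573501586914), 1.204870343208313), 64) [0.43231053 0.18137555 0.14058198]
cup (((503.22064208984375, -201.4020538330078), (151.69183349609375, 90.9478759765625), 89.32508850097656), 406) plate (((545.48681640625, -200.83541870117188), (148.7625274658203, 6.434804439544678), 89.32508850097656), 125) 0.1161766088434733
scene caddy (((628.2819213867188, 86.708251953125), (433.58209228515625, 453.3278503417969), 2.1950221061706543), 18353)
handle (((433.30670166015625, 179.66720581054688), (24.51769256591797, 23.718732833862305), 2.816861629486084), 99) [0.43601757 0.17921243 0.1374026 ]
cup (((460.0952453613281, -201.63284301757812), (149.99220275878906, 182.94631958007812), 89.13361358642578), 1191) plate (((465.208984375, -197.29217529296875), (148.73507690429688, 178.75990295410156), 85.86029052734375), 267) 0.11506885878060337
[array([0.8364, 0.3163, 0.098 ]), array([0.8414, 0.0769, 0.098 ]), array([0.4034, 0.3007, 0.098 ]), array([0.4077, 0.0675, 0.098 ])]
```

View pics/crop1.png

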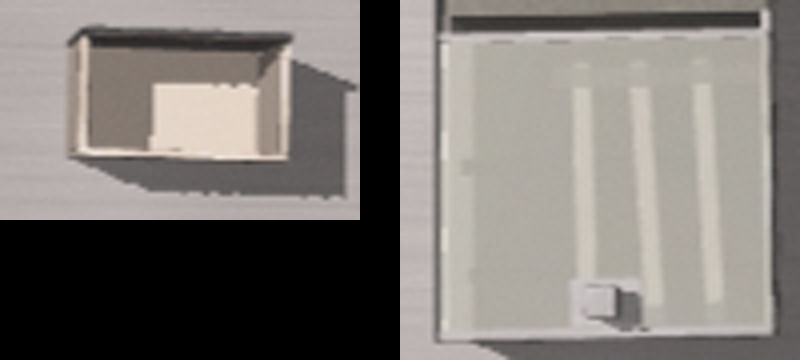

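The crop confirms the white cup, with its dark plate on the far, +x side (crop row 38). It also shows three styluses under the guard and the handle at about (600,300) in the crop. Next I plan the move that opens the guard.

```bash
cat > plan.py <<'E'
from h import *
from plant import robot
def R0(yaw,p): return Ro.from_euler('z',yaw,degrees=True)*Ro.from_euler('y',180-p,degrees=True)
def plan(wps,step=40,s=None):
    """wps: (opening, gx,gy,gz (m), yaw,pitch (deg)[,step]); prints rows in calls of 8"""
    s=s or robot.read_state();R=Ro.from_rotvec(s["orientation"]);T=np.array(s["tool_pos"]);rows=[]
    for w in wps:
        op,*g,yaw,p=w[:6];st=w[6] if len(w)>6 else step
        Rt=R0(yaw,p);G=np.array(g)
        G0=T+.167*R.as_matrix()[:,2];d=(R.inv()*Rt).as_rotvec(degrees=True)
        n=max(1,int(np.ceil(max(np.linalg.norm(G-G0)*1000/st,np.linalg.norm(d)/7))))
        Rs=R
        for k in range(1,n+1):
            Rk=Rs*Ro.from_rotvec(d*k/n,degrees=True);Tk=G0+(G-G0)*k/n-.167*Rk.as_matrix()[:,2]
            m=np.round(R.inv().apply(Tk-T)*1000,0 if k<n else 1);t=np.round((R.inv()*Rk).as_rotvec(degrees=True),1)
            if abs(m).max()>50: print("TOO LONG",m)
            T=T+R.apply(m/1000);R=R*Ro.from_rotvec(t,degrees=True)
            rows.append([op,*(m+0.),*(t+0.)])
    for i in range(0,len(rows),8): print("["+", ".join(", ".join(f"{x:g}" for x in r) for r in rows[i:i+8])+"]")
def here():
    s=robot.read_state();R=Ro.from_rotvec(s["orientation"]).as_matrix()
    print("t",round(s["t"],1),"grasp",(s["tool_pos"]+.167*R[:,2]).round(4),"z",R[:,2].round(3),"F",s["force"].round(1),"op",round(s["opening"]*1000,1),"gf",round(s["gripper_force"],1))
E
python3 -c "
from plan import *
plan([(60,.4325,.181,.23,2.1,0),(60,.4325,.181,.130,2.1,0,25)])"
```

```text
[60, -30, -24, 1, 0, 0, -2.3, 60, -29, -25, 0, 0, 0, -2.2, 60, -28, -27, 1, 0, 0, -2.3, 60, -26, -27, 1, 0, 0, -2.3, 60, -26, -29, 0, 0, 0, -2.2, 60, -25, -29, 1, 0, 0, -2.3, 60, -23, -31, 1, -0.1, 0, -2.2, 60, -22, -31, 0, 0, 0, -2.3]
[60, -21, -32, 1, 0, 0, -2.3, 60, -20, -33, 0, 0, 0, -2.2, 60, -18, -34.2, 1, 0, 0, -2.3, 60, 0, 0, 25, 0, 0, 0, 60, 0, 0, 25, 0, 0, 0, 60, 0, 0, 25, 0, 0, 0, 60, -0.1, 0, 25, 0, 0, 0]
```

{"fn": "drive_tool", "kwargs": {
  "moves": [60,-30,-24,1,0,0,-2.3,60,-29,-25,0,0,0,-2.2,60,-28,-27,1,0,0,-2.3,60,-26,-27,1,0,0,-2.3,60,-26,-29,0,0,0,-2.2,60,-25,-29,1,0,0,-2.3,60,-23,-31,1,0,0,-2.2,60,-22,-31,0,0,0,-2.3],
  "grip_force": 15
}}

```text
t: 0.9
tool_pos: [0.378, 0.2813, 0.3992]
orientation: [-0.126, -3.138, 0.001]
force: [0.8, 0.2, -0.1]
opening: 0.0602
gripper_force: 0.0
```

{"fn": "drive_tool", "kwargs": {
  "moves": [60,-21,-32,1,0,0,-2.3,60,-20,-33,0,0,0,-2.2,60,-18,-34,1,0,0,-2.3,60,0,0,0,0,0,0]
}}

```text
t: 1.3
tool_pos: [0.4339, 0.178, 0.3973]
orientation: [0.053, -3.141, 0.003]
force: [0.0, 0.9, 1.5]
opening: 0.0596
gripper_force: 0.0
```

```bash
python3 - <<'E'
from plan import *
here()
c=robot.read_camera("wrist");cv2.imwrite("pics/w1.png",c["color"][:,:,::-1]);W=cloud(c)
z=W[...,2];m=(z>.13)&(z<.15)
print(rect(W,m),np.nanmean(W[m],0))
E
```

```text
t 1.3 grasp [0.4339 0.1778 0.2303] z [-0.    -0.002 -1.   ] F [0.  0.9 1.5] op 59.6 gf 0.0
(((433.39990234375, 183.71023559570312), (21.674251556396484, 21.794479370117188), 1.9028611183166504), 885) [0.43255299 0.18356769 0.13898047]
```

View pics/w1.png

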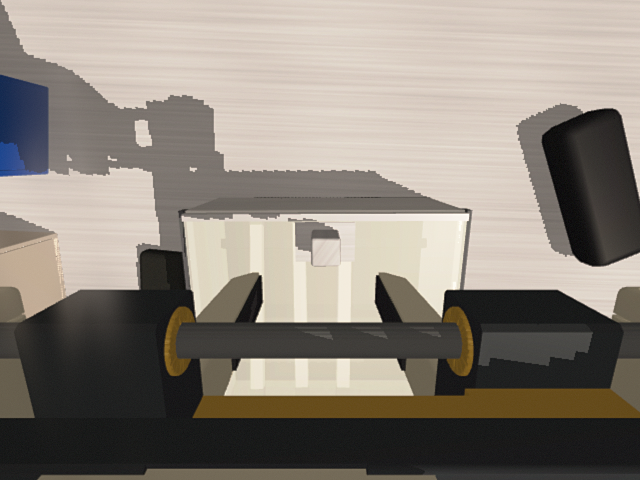

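The handle sits at (326,248) in the wrist view, at about (0.433, 0.183). I shift 5 mm in y, descend, grip and slide.

{"fn": "drive_tool", "kwargs": {
  "moves": [60,0,5,25,0,0,0,60,0,0,25,0,0,0,60,0,0,25,0,0,0,60,0,0,25,0,0,0,10,0,0,0,0,0,0,10,0,0,0,0,0,0,10,0,0,0,0,0,0,10,0,0,0,0,0,0],
  "grip_force": 15
}}

```text
t: 2.15
tool_pos: [0.4329, 0.1868, 0.2993]
orientation: [-0.058, 3.139, 0.001]
force: [-0.7, 0.8, 0.5]
opening: 0.0326
gripper_force: 0.0
```

{"fn": "drive_tool", "kwargs": {
  "moves": [10,-15,0,0,0,0,0,10,-28,0,0,0,0,0,10,-28,0,0,0,0,0,10,-28,0,0,0,0,0,10,-28,0,0,0,0,0,10,-28,0,0,0,0,0,10,-28,0,0,0,0,0,10,-18,0,0,0,0,0]
}}

```text
t: 2.95
tool_pos: [0.6354, 0.191, 0.2988]
orientation: [-0.054, 3.14, -0.007]
force: [-1.1, -14.7, 5.6]
opening: 0.022
gripper_force: 15.0
```

```bash
python3 -c "
from plan import *
here()"
```

```text
t 3.0 grasp [0.6355 0.1903 0.1318] z [ 0.001 -0.004 -1.   ] F [ -1.1 -14.7   5.6] op 22.0 gf 15.0
```

{"fn": "drive_tool", "kwargs": {
  "moves": [50,0,0,0,0,0,0,50,0,0,0,0,0,0,50,0,0,0,0,0,0,50,0,0,-30,0,0,0,50,0,0,-40,0,0,0,50,30,0,-30,0,0,0,50,50,0,0,0,0,0,50,50,0,0,0,0,0]
}}

```text
t: 3.75
tool_pos: [0.5018, 0.1893, 0.3994]
orientation: [-0.058, 3.138, 0.002]
force: [-0.6, 0.5, 0.4]
opening: 0.0499
gripper_force: 0.0
```

```bash
python3 - <<'E'
from plan import *
here()
for n in("top","wrist"):
    c=robot.read_camera(n);cv2.imwrite(f"pics/{n}2.png",c["color"][:,:,::-1]);np.savez(n+"2.npz",**c)
    W=cloud(c);z=W[...,2]
    m=(z>.128)&(z<.15)&(W[...,0]>.4)&(W[...,0]<.7)&(W[...,1]>.1)&(W[...,1]<.25);print(n,m.sum())
    if m.any():print(rect(W,m),np.nanmean(W[m],0))
E
```

```text
t 3.8 grasp [0.5024 0.1895 0.2324] z [ 0.003  0.001 -1.   ] F [-0.6  0.5  0.4] op 49.9 gf 0.0
top 52
(((633.52978515625, 190.1845245361328), (20.18991470336914, 20.572919845581055), 1.0266714096069336), 52) [0.63419383 0.18824392 0.14017584]
wrist 0
```

View pics/wrist2.png

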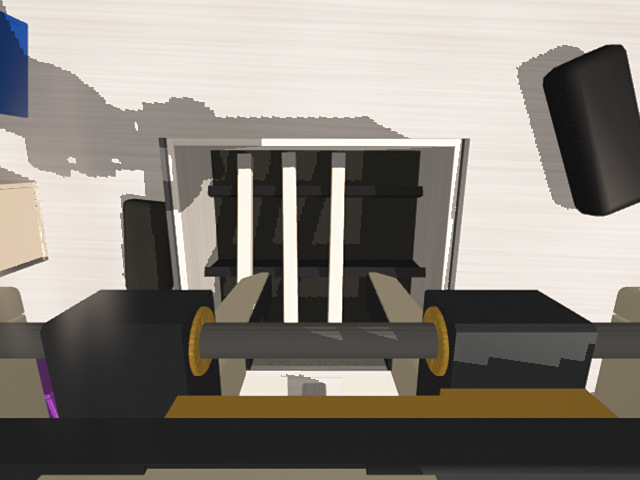

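The guard is open by about 200 mm. The wrist view shows three styluses at columns 245, 289 and 337, lying across crossbars at rows 190 and 268.

```bash
python3 - <<'E'
from h import *
for n in("wrist","top"):
    c=dict(np.load(n+"2.npz"));W=cloud(c);z=W[...,2];col=c["color"].min(2)
    m=(z>.03)&(z<.1)&(col>170)
    R={"wrist":(215,410,150,325),"top":(219,294,200,275)}[n]
    b=np.zeros_like(m);b[R[2]:R[3],R[0]:R[1]]=1
    k,l,st,ce=cv2.connectedComponentsWithStats((m&b).astype(np.uint8))
    for i in range(1,k):
        if st[i,4]<100: continue
        P=W[l==i];q=np.median(P,0);mm=P.mean(0);_,_,V=np.linalg.svd(P-mm,full_matrices=False);d=V[0]*np.sign(V[0,0])
        t=(P-mm)@d
        print(n,st[i],"mean",mm.round(4),"dir",d.round(3),"ends",(mm+d*t.min()).round(4),(mm+d*t.max()).round(4))
E
```

```text
wrist [ 283  167   15  155 1984] mean [0.5084 0.1617 0.0566] dir [0.938 0.058 0.341] ends [0.4332 0.1571 0.0293] [0.5766 0.1659 0.0814]
wrist [ 238  169   14  113 1491] mean [0.4891 0.1156 0.0487] dir [0.939 0.059 0.34 ] ends [0.4366 0.1123 0.0298] [0.5422 0.1189 0.068 ]
wrist [ 329  168   16  154 1915] mean [0.5063 0.2076 0.0566] dir [0.94  0.008 0.342] ends [0.432  0.207  0.0295] [0.575  0.2081 0.0815]
```

```bash
python3 -c "
from plan import *
plan([(30,.5645,.1202,.18,3.6,0),(30,.5645,.1202,.069,3.6,0,30)])
print('lift');plan([(8,.5645,.1202,.26,3.6,0,35),(8,.535,-.244,.27,-.7,41,40)],s=dict(tool_pos=[.5645,.1202,.236],orientation=R0(3.6,0).as_rotvec()))
"
```

```text
[30, -22, -24, 16, 0, -0.1, -0.5, 30, -21, -24, 16, 0, -0.1, -0.4, 30, -21.5, -24, 16.2, 0, -0.2, -0.5, 30, 0, 0, 28, 0, 0, 0, 30, 0, 0, 28, 0, 0, 0, 30, 0, 0, 27, 0, 0, 0, 30, 0, 0.1, 28, 0, 0, 0]
lift
[8, 0, 0, -32, 0, 0, 0, 8, 0, 0, -32, 0, 0, 0, 8, 0, 0, -31, 0, 0, 0, 8, 0, 0, -32, 0, 0, 0, 8, 0, 0, -32, 0, 0, 0, 8, 0, 0, -32, 0, 0, 0, 8, 17, -36, -1, 0.2, -4.1, 0.4, 8, 17, -35, 0, 0.1, -4.1, 0.4]
[8, 16, -36, -1, 0.2, -4.1, 0.4, 8, 17, -36, -2, 0.1, -4.1, 0.5, 8, 15, -36, -1, 0.2, -4.1, 0.4, 8, 15, -36, -2, 0.1, -4.1, 0.4, 8, 15, -35, -2, 0.2, -4.1, 0.4, 8, 15, -36, -2, 0.1, -4.1, 0.4, 8, 14, -36, -2, 0.2, -4.1, 0.4, 8, 13.5, -36.3, -1.5, 0.1, -4.1, 0.4]
```

{"fn": "drive_tool", "kwargs": {
  "moves": [30,-22,-24,16,0,0,-0.5,30,-21,-24,16,0,0,-0.4,30,-21.5,-24,16,0,-0.2,-0.5,30,0,0,0,0,0,0],
  "grip_force": 25
}}

```text
t: 4.25
tool_pos: [0.5718, 0.1177, 0.3472]
orientation: [-0.093, 3.139, -0.002]
force: [-0.5, -0.2, 0.0]
opening: 0.0304
gripper_force: 0.0
```

```bash
python3 -c "
from plan import *
here()
plan([(30,.5645,.1202,.069,3.6,0,25)])"
```

```text
t 4.2 grasp [0.572  0.1175 0.1802] z [ 0.001 -0.001 -1.   ] F [-0.5 -0.2  0. ] op 30.4 gf 0.0
[30, 1, 1, 22, 0, 0, 0, 30, 2, 0, 22, 0, 0, -0.1, 30, 1, 1, 23, 0, 0, 0, 30, 2, 0, 22, 0, 0, -0.1, 30, 1.3, 1.1, 22.2, -0.1, 0.1, 0]
```

{"fn": "drive_tool", "kwargs": {
  "moves": [30,7,3,22,0,0,0,30,0,0,22,0,0,0,30,0,0,23,0,0,0,30,0,0,22,0,0,0,30,0,0,22,0,0,0,30,0,0,0,0,0,0]
}}

```text
t: 4.85
tool_pos: [0.5625, 0.123, 0.2358]
orientation: [0.097, -3.138, 0.0]
force: [-0.9, -0.4, -1.3]
opening: 0.0297
gripper_force: 0.0
```

```bash
python3 -c "
from plan import *
here()"
```

```text
t 4.8 grasp [0.5621 0.123  0.0688] z [-0.002 -0.    -1.   ] F [-0.9 -0.4 -1.3] op 29.7 gf 0.0
```

{"fn": "drive_tool", "kwargs": {
  "moves": [8,0,0,0,0,0,0,8,0,0,0,0,0,0,8,0,0,0,0,0,0,8,0,0,0,0,0,0,8,0,0,0,0,0,0]
}}

```text
t: 5.35
tool_pos: [0.565, 0.1227, 0.2404]
orientation: [-0.096, 3.134, 0.001]
force: [1.0, 1.0, 7.1]
opening: 0.0126
gripper_force: 25.0
```

{"fn": "drive_tool", "kwargs": {
  "moves": [8,0,0,-32,0,0,0,8,0,0,-32,0,0,0,8,0,0,-31,0,0,0,8,0,0,-32,0,0,0,8,0,0,-32,0,0,0,8,0,0,-32,0,0,0,8,17,-36,-1,0.2,-4.1,0.4,8,17,-35,0,0.1,-4.1,0.4]
}}

```text
t: 6.15
tool_pos: [0.5341, 0.0494, 0.4313]
orientation: [-0.073, 2.989, -0.002]
force: [0.4, -1.0, 0.2]
opening: 0.0126
gripper_force: 25.0
```

{"fn": "drive_tool", "kwargs": {
  "moves": [8,16,-36,-1,0.2,-4.1,0.4,8,17,-36,-2,0.1,-4.1,0.5,8,15,-36,-1,0.2,-4.1,0.4,8,15,-36,-2,0.1,-4.1,0.4,8,15,-35,-2,0.2,-4.1,0.4,8,15,-36,-2,0.1,-4.1,0.4,8,14,-36,-2,0.2,-4.1,0.4,8,13,-36,-2,0.1,-4.1,0.4]
}}

```text
t: 6.95
tool_pos: [0.4231, -0.2411, 0.3992]
orientation: [0.016, 2.418, -0.008]
force: [-0.2, 0.2, -1.1]
opening: 0.013
gripper_force: 25.0
```

{"fn": "drive_tool", "kwargs": {
  "moves": [8,0,0,0,0,0,0,8,0,0,0,0,0,0]
}}

```text
t: 7.15
tool_pos: [0.4233, -0.2407, 0.3985]
orientation: [0.02, 2.424, -0.005]
force: [-0.1, 0.4, -0.8]
opening: 0.0125
gripper_force: 25.0
```

```bash
python3 - <<'E'
from plan import *
here()
o=[]
for n in("scene","wrist"):
    c=robot.read_camera(n);np.savez(n+"3.npz",**c);o.append(c["color"])
a=cv2.resize(o[0][150:400,100:400],(480,400),interpolation=2);b=cv2.resize(o[1],(320,240))
z=np.zeros((400,800,3),np.uint8);z[:,:480]=a;z[:240,480:]=b
cv2.imwrite("pics/s3.png",z[:,:,::-1])
E
```

```text
t 7.2 grasp [ 0.5332 -0.2423  0.2727] z [ 0.658 -0.009 -0.753] F [-0.1  0.4 -0.8] op 12.5 gf 25.0
```

View pics/s3.png

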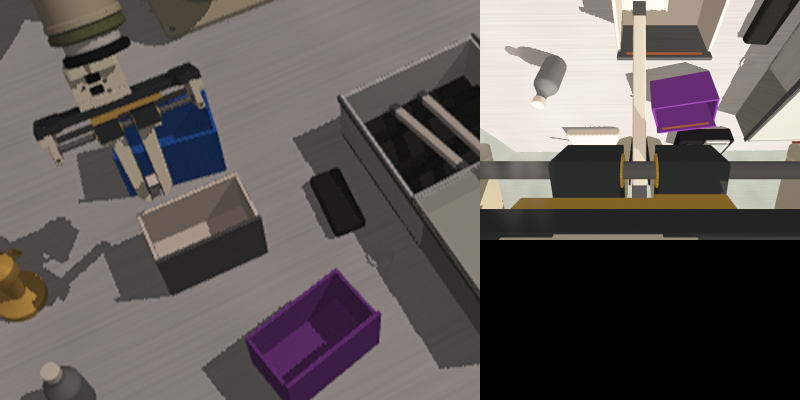

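The stylus is held: in the wrist view at right it runs from column 640, row 20 to row 150, with the white cup behind it. I measure its angle and the cup.

```bash
cat >> h.py <<'E'
def styl(c,zmin,box,thr=150,zmax=.45):
    """longest white bar in a box of the view: top-face line"""
    W=cloud(c);m=np.zeros((480,640),bool);u0,u1,v0,v1=box;m[v0:v1,u0:u1]=1
    m&=(W[...,2]>zmin)&(W[...,2]<zmax)
    k,l,st,_=cv2.connectedComponentsWithStats(m.astype(np.uint8))
    i=1+np.argmax(st[1:,4]);P=W[l==i];P=P[~np.isnan(P).any(1)];mm=np.median(P,0)
    for _ in range(3):
        mu=P.mean(0);V=np.linalg.svd(P-mu,full_matrices=False)[2];d=V[0]*np.sign(V[0,2]);r=np.linalg.norm((P-mu)-np.outer((P-mu)@d,d),axis=1);P=P[r<.015]
    t=(P-mu)@d
    print("styl",st[i],"lo",(mu+d*t.min()).round(4),"hi",(mu+d*t.max()).round(4),"elev",np.degrees(np.arcsin(d[2])).round(1),"yaw",np.degrees(np.arctan2(d[1],d[0])).round(1))
    return mu,d,P
def cup(c,ref=(.5027,-.2014)):
    W=cloud(c);z=W[...,2];m=(np.hypot(W[...,0]-ref[0],W[...,1]-ref[1])<.13)&(z>.103)&(z<.12)&(c["color"].max(2)<140)
    k,l,st,_=cv2.connectedComponentsWithStats(m.astype(np.uint8));i=1+np.argmax(st[1:,4])
    r=rect(W,l==i);print("plate",r)
    return r
E
python3 - <<'E'
from h import *
c=dict(np.load("wrist3.npz"))
W=cloud(c)
for v in range(0,310,30):
    u=318; print(v,W[v,u].round(3),c["color"][v,u])
styl(c,.125,(270,360,0,300))
cup(c);cup(dict(np.load("scene3.npz")))
E
```

```text
0 [ 0.502 -0.24   0.007] [255 255 246]
30 [ 0.465 -0.239  0.153] [123 114 105]
60 [ 0.473 -0.24   0.167] [232 217 195]
90 [ 0.48  -0.24   0.181] [233 219 196]
120 [ 0.487 -0.24   0.196] [233 219 197]
150 [ 0.495 -0.24   0.209] [234 220 196]
180 [ 0.502 -0.24   0.223] [234 221 198]
210 [ 0.509 -0.24   0.235] [235 221 198]
240 [ 0.517 -0.24   0.248] [206 187 167]
270 [ 0.523 -0.24   0.261] [206 187 167]
300 [ 0.529 -0.241  0.273] [215 195 174]
styl [ 270    2   90  298 9305] lo [ 0.4571 -0.239   0.1384] hi [ 0.529  -0.2405  0.2728] elev 61.8 yaw -1.1
plate (((545.7657470703125, -178.2867431640625), (103.07585144042969, 6.405499458312988), 89.14447784423828), 1334)
plate (((546.51171875, -202.78726196289062), (149.3460235595703, 8.865901947021484), 89.095703125), 270)
```

```bash
python3 -c "
from plan import *
plan([(8,.546,-.2423,.2727,-.7,41),(8,.546,-.2423,.152,-.7,41,25)])"
```

```text
[8, -8.7, -1.6, 8.3, 0, 0.2, 0, 8, 16, 0, 18, 0, 0, 0, 8, 16, 0, 18, 0, 0, 0, 8, 15, 0, 19, 0, 0, 0, 8, 16, 0, 18, 0, 0, 0, 8, 16.1, -0.1, 18.1, 0, 0, 0]
```

{"fn": "drive_tool", "kwargs": {
  "moves": [8,-9,0,8,0,0,0,8,0,0,0,0,0,0,8,16,0,18,0,0,0,8,16,0,18,0,0,0,8,15,0,19,0,0,0,8,16,0,18,0,0,0,8,16,0,17,0,0,0,8,0,0,0,0,0,0]
}}

```text
t: 8.05
tool_pos: [0.4414, -0.2285, 0.2835]
orientation: [0.029, 2.441, -0.009]
force: [-0.1, -0.0, -0.0]
opening: 0.0125
gripper_force: 25.0
```

```bash
python3 - <<'E'
from plan import *
here()
c=robot.read_camera("wrist");styl(c,.11,(270,360,0,300));cup(c)
E
```

```text
t 8.1 grasp [ 0.549  -0.2308  0.1559] z [ 0.645 -0.014 -0.764] F [-0.1 -0.  -0. ] op 12.5 gf 25.0
styl [ 270  189   90  111 4418] lo [ 0.5266 -0.2296  0.1228] hi [ 0.5438 -0.23    0.154 ] elev 61.0 yaw -1.3
plate (((546.2421875, -174.37075805664062), (96.29421997070312, 8.235112190246582), 89.159423828125), 2669)
```

{"fn": "drive_tool", "kwargs": {
  "moves": [8,2,-9,0,0,0,0,8,3,0,3,0,0,0,8,0,0,0,0,0,0,8,0,0,0,0,0,0]
}}

```text
t: 8.5
tool_pos: [0.4423, -0.2363, 0.2849]
orientation: [0.038, 2.441, -0.02]
force: [0.2, -0.0, -1.1]
opening: 0.0127
gripper_force: 25.0
```

```bash
python3 - <<'E'
from plan import *
here()
c=robot.read_camera("wrist");styl(c,.11,(270,360,0,300));cup(c)
E
```

```text
t 8.5 grasp [ 0.5498 -0.2404  0.1571] z [ 0.644 -0.024 -0.765] F [ 0.2 -0.  -1.1] op 12.7 gf 25.0
styl [ 270  186   90  114 4497] lo [ 0.5269 -0.2391  0.1235] hi [ 0.5447 -0.2395  0.1556] elev 61.0 yaw -1.3
plate (((546.2046508789062, -179.0442657470703), (106.43775939941406, 8.386828422546387), 89.18660736083984), 2967)
```

{"fn": "drive_tool", "kwargs": {
  "moves": [8,4,0,4,0,0,0,8,2,0,2,0,0,0,8,0,0,0,0,0,0,8,0,0,0,0,0,0]
}}

```text
t: 8.95
tool_pos: [0.4428, -0.234, 0.2773]
orientation: [0.042, 2.445, -0.021]
force: [-0.6, 0.1, 0.1]
opening: 0.0126
gripper_force: 25.0
```

```bash
python3 - <<'E'
from plan import *
here()
print(robot.read_state()["q"])
E
```

```text
t 8.9 grasp [ 0.5497 -0.2383  0.1491] z [ 0.641 -0.026 -0.767] F [-0.6  0.1  0.1] op 12.6 gf 25.0
[-0.75144985 -0.29944375  2.21826544  0.64534739  0.76939185 -2.65696164]
```

{"fn": "drive_tool", "kwargs": {
  "moves": [24,0,0,0,0,0,0,24,0,0,0,0,0,0,24,0,0,0,0,0,0,24,0,0,0,0,0,0,24,0,0,-20,0,0,0,24,0,0,-30,0,0,0,24,0,0,-35,0,0,0,24,0,0,0,0,0,0]
}}

```text
t: 9.75
tool_pos: [0.3878, -0.2328, 0.3473]
orientation: [0.041, 2.44, -0.028]
force: [0.7, 0.2, 0.3]
opening: 0.0238
gripper_force: 0.0
```

```bash
python3 - <<'E'
from plan import *
here()
c=robot.read_camera("wrist");cv2.imwrite("pics/w4.png",c["color"][:,:,::-1]);np.savez("wrist4.npz",**c);cup(c)
W=cloud(c);m=(W[...,2]>.12)&(W[...,2]<.3)&(c["color"].min(2)>120);print(m.sum(),np.nanmean(W[m],0) if m.any() else 0)
E
```

```text
t 9.8 grasp [ 0.4954 -0.2379  0.2197] z [ 0.645 -0.031 -0.764] F [0.7 0.2 0.3] op 23.8 gf 0.0
plate (((546.09619140625, -178.45263671875), (105.09786224365234, 8.687211036682129), 88.63389587402344), 1442)
4561 [ 0.49241658 -0.28874076  0.21451576]
```

View pics/w4.png

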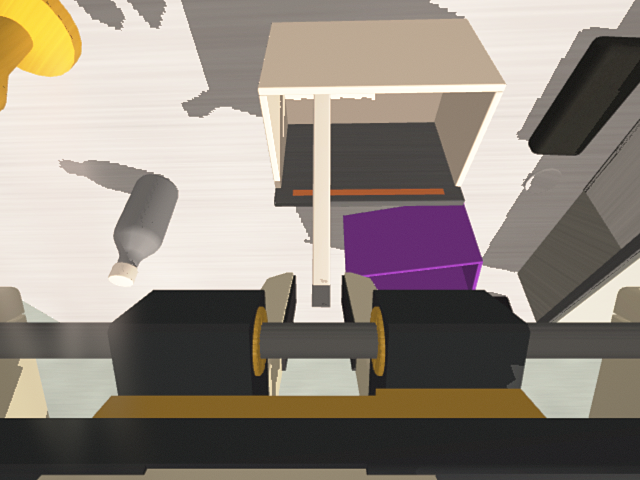

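The stylus stands in the cup, leaning over the plate: it runs from (320,90) to (320,300) and crosses the plate at row 195. Next is the middle stylus.

```bash
python3 -c "
from plan import *
plan([(28,.49,-.2,.27,-.7,41,40),(28,.562,.165,.18,3.5,0,45)])"
```

```text
[28, -13, 17, -22, -0.6, -0.4, -0.4, 28, -13.2, 16.4, -22.5, -0.7, -0.5, -0.4, 28, -12, 40, 13, -0.2, 4.6, -0.4, 28, -14, 40, 13, -0.1, 4.5, -0.5, 28, -15, 41, 13, -0.2, 4.6, -0.4, 28, -16, 40, 13, -0.2, 4.5, -0.5, 28, -18, 40, 13, -0.1, 4.6, -0.4, 28, -19, 40, 13, -0.2, 4.5, -0.5]
[28, -20, 39, 12, -0.2, 4.6, -0.4, 28, -22, 40, 12, -0.1, 4.5, -0.4, 28, -22.3, 39.8, 11.2, -0.2, 4.6, -0.5]
```

{"fn": "drive_tool", "kwargs": {
  "moves": [28,-13,0,-22,0,0,-0.4,28,-13,32,-22,-1.2,-0.8,-0.4,28,-12,40,13,-0.2,4.6,-0.4,28,-14,40,13,0,4.5,-0.5,28,-15,41,13,-0.2,4.6,-0.4,28,-16,40,13,-0.2,4.5,-0.5,28,-18,40,13,0,4.6,-0.4,28,-19,40,13,-0.2,4.5,-0.5]
}}

```text
t: 10.6
tool_pos: [0.4999, 0.0454, 0.3675]
orientation: [-0.057, 2.911, -0.004]
force: [0.6, -0.2, 1.0]
opening: 0.0277
gripper_force: 0.0
```

{"fn": "drive_tool", "kwargs": {
  "moves": [28,-20,39,12,-0.2,4.6,-0.4,28,-22,40,12,0,4.5,-0.4,28,-22,40,11,-0.2,4.6,-0.5,28,0,0,0,0,0,0,28,0,0,0,0,0,0]
}}

```text
t: 11.1
tool_pos: [0.5624, 0.1657, 0.3394]
orientation: [0.098, -3.129, 0.004]
force: [0.2, -1.0, -0.3]
opening: 0.0279
gripper_force: 0.0
```

```bash
python3 -c "
from plan import *
here();print(robot.read_state()['q'])
plan([(28,.562,.165,.14,3.5,0,30),(28,.562,.165,.069,3.5,0,25)])
c=robot.read_camera('wrist');np.savez('wrist5.npz',**c)
W=cloud(c);z=W[...,2];m=(z>.03)&(z<.1)&(c['color'].min(2)>150)&(W[...,1]>.08)&(W[...,1]<.27)&(W[...,0]>.42)
k,l,st,ce=cv2.connectedComponentsWithStats(m.astype(np.uint8))
for i in range(1,k):
    if st[i,4]>300:
        P=W[l==i];mu=P.mean(0);d=np.linalg.svd(P-mu,full_matrices=False)[2][0];print(st[i],mu.round(4),d.round(3))
"
```

```text
t 11.1 grasp [0.5606 0.1652 0.1724] z [-0.011 -0.003 -1.   ] F [ 0.2 -1.  -0.3] op 27.9 gf 0.0
[ 1.99405003e-01  1.38273929e-01  1.59998016e+00 -8.34130570e-04
  1.41475422e+00 -1.43392720e+00]
[28, 0, 0, 16, -0.1, -0.3, 0, 28, 0.2, -0.7, 16.4, 0, -0.3, 0.1, 28, 0, 0, 24, 0, 0, 0, 28, 0, 0, 23, 0, 0, 0, 28, -0.1, 0.1, 24, 0, 0, 0]
[ 309   83   17  211 3420] [0.5159 0.1621 0.0594] [0.938 0.056 0.342]
[ 366   85   22  204 3031] [0.5083 0.2076 0.0572] [0.94  0.01  0.342]
```

{"fn": "drive_tool", "kwargs": {
  "moves": [28,0,0,25,0,0,0,28,0,0,26,0,0,0,28,0,0,26,0,0,0,28,0,0,26,0,0,0,28,0,0,0,0,0,0,8,0,0,0,0,0,0,8,0,0,0,0,0,0,8,0,0,0,0,0,0]
}}

```text
t: 11.95
tool_pos: [0.5627, 0.1641, 0.2429]
orientation: [0.094, -3.139, 0.002]
force: [0.4, -0.7, 3.5]
opening: 0.0127
gripper_force: 25.0
```

{"fn": "drive_tool", "kwargs": {
  "moves": [8,0,0,0,0,0,0,8,0,0,0,0,0,0,8,0,0,0,0,0,0,8,0,0,-32,0,0,0,8,0,0,-32,0,0,0,8,0,0,-32,0,0,0,8,0,0,-32,0,0,0,8,0,0,-32,0,0,0]
}}

```text
t: 12.75
tool_pos: [0.5625, 0.1646, 0.4023]
orientation: [0.094, -3.136, 0.002]
force: [0.1, 0.9, -0.9]
opening: 0.0129
gripper_force: 25.0
```

```bash
python3 -c "
from plan import *
here()
plan([(8,.562,.165,.26,3.5,0,40),(8,.540,-.1995,.27,-2,41,40)])"
```

```text
t 12.8 grasp [0.5618 0.1643 0.2353] z [-0.005 -0.002 -1.   ] F [ 0.1  0.9 -0.9] op 12.9 gf 25.0
[8, 0.6, 0.4, -24.7, -0.1, -0.3, -0.1, 8, 16, -36, -1, 0.2, -4.1, 0.5, 8, 16, -35, 0, 0.2, -4.1, 0.6, 8, 16, -36, -1, 0.2, -4.1, 0.5, 8, 15, -36, -1, 0.2, -4.1, 0.5, 8, 15, -35, -1, 0.2, -4.1, 0.5, 8, 14, -36, -2, 0.2, -4.1, 0.6, 8, 14, -36, -1, 0.2, -4.1, 0.5]
[8, 13, -36, -1, 0.2, -4, 0.5, 8, 13, -36, -1, 0.2, -4.1, 0.6, 8, 12.2, -35.6, -1.1, 0.2, -4.1, 0.5]
```

{"fn": "drive_tool", "kwargs": {
  "moves": [8,0,0,-25,0,0,0,8,16,-36,-1,0.2,-4.1,0.5,8,16,-35,0,0.2,-4.1,0.6,8,16,-36,-1,0.2,-4.1,0.5,8,15,-36,-1,0.2,-4.1,0.5,8,15,-35,-1,0.2,-4.1,0.5,8,14,-36,-2,0.2,-4.1,0.6,8,14,-36,-1,0.2,-4.1,0.5]
}}

```text
t: 13.55
tool_pos: [0.4654, -0.0898, 0.414]
orientation: [0.007, 2.641, -0.017]
force: [0.9, 0.2, -0.9]
opening: 0.013
gripper_force: 25.0
```

{"fn": "drive_tool", "kwargs": {
  "moves": [8,13,-36,-1,0.2,-4,0.5,8,13,-36,-1,0.2,-4.1,0.6,8,12,-36,-1,0.2,-4.1,0.5,8,0,0,0,0,0,0,8,0,0,0,0,0,0]
}}

```text
t: 14.05
tool_pos: [0.4299, -0.1972, 0.3962]
orientation: [0.048, 2.433, -0.02]
force: [-0.5, 0.3, 0.2]
opening: 0.0129
gripper_force: 25.0
```

```bash
cat > chk.py <<'E'
from plan import *
import sys
here();print(robot.read_state()["q"].round(2))
c=robot.read_camera("wrist");np.savez("wristL.npz",**c);cv2.imwrite(f"pics/{sys.argv[1]}.png",c["color"][:,:,::-1])
styl(c,.125,(290,350,0,300));cup(c)
W=cloud(c)
for v in range(0,310,30):print(v,W[v,318].round(3),c["color"][v,318])
t=robot.read_camera("top");np.savez("topL.npz",**t);cup(t)
E
python3 chk.py w5
```

```text
t 14.1 grasp [ 0.5385 -0.2017  0.2693] z [ 0.65  -0.027 -0.76 ] F [-0.5  0.3  0.2] op 12.9 gf 25.0
[-0.7  -0.55  2.17  0.5   0.98 -2.4 ]
styl [ 290   12   60  288 8237] lo [ 0.4658 -0.1984  0.1324] hi [ 0.5365 -0.2007  0.2675] elev 62.4 yaw -1.9
plate (((546.0220947265625, -159.00106811523438), (64.41458129882812, 6.4203643798828125), 88.55752563476562), 891)
0 [ 0.502 -0.2    0.009] [254 251 240]
30 [ 0.471 -0.199  0.143] [90 87 83]
60 [ 0.479 -0.199  0.158] [232 217 196]
90 [ 0.487 -0.199  0.173] [233 219 195]
120 [ 0.495 -0.2    0.187] [233 219 195]
150 [ 0.502 -0.2    0.202] [233 219 198]
180 [ 0.509 -0.2    0.216] [235 221 201]
210 [ 0.516 -0.2    0.229] [234 220 200]
240 [ 0.524 -0.201  0.242] [206 186 167]
270 [ 0.53  -0.201  0.255] [206 188 169]
300 [ 0.536 -0.201  0.268] [206 187 167]
plate (((545.894287109375, -165.11859130859375), (6.129652976989746, 77.22330474853516), 0.24513375759124756), 63)
```

View pics/w5.png

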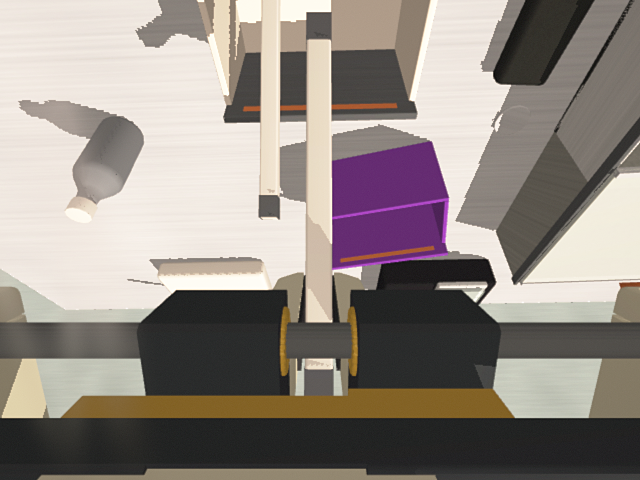

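The second stylus is held at column 318; the first stands at column 269, leaning over the plate; the cup has not moved. I lower it.

```bash
python3 -c "
from plan import *
plan([(8,.543,-.200,.260,-2,40.5),(8,.543,-.200,.153,-2,40.5,25)])"
```

```text
[8, 3.4, -0.4, 9.8, -0.1, 0.1, 0, 8, 14, 0, 16, 0, 0, 0, 8, 14, 0, 17, 0, 0, 0, 8, 14, 0, 16, 0, 0, 0, 8, 14, 0, 16, 0, 0, 0, 8, 13.5, 0.1, 16.3, 0, 0, 0]
```

{"fn": "drive_tool", "kwargs": {
  "moves": [8,3,0,10,0,0,0,8,14,0,16,0,0,0,8,14,0,17,0,0,0,8,14,0,16,0,0,0,8,14,0,16,0,0,0,8,13,0,16,0,0,0,8,0,0,0,0,0,0,8,0,0,0,0,0,0]
}}

```text
t: 14.95
tool_pos: [0.4356, -0.1957, 0.2798]
orientation: [0.041, 2.434, -0.017]
force: [-1.0, 0.2, -0.0]
opening: 0.0128
gripper_force: 25.0
```

```bash
python3 -c "
from plan import *
here()
c=robot.read_camera('wrist');styl(c,.115,(295,345,0,300));cup(c)"
```

```text
t 14.9 grasp [ 0.5441 -0.1997  0.1529] z [ 0.65  -0.024 -0.76 ] F [-1.   0.2 -0. ] op 12.8 gf 25.0
styl [ 295  215   50   85 2815] lo [ 0.5243 -0.1984  0.1145] hi [ 0.5415 -0.1983  0.1518] elev 65.4 yaw 0.4
plate (((546.33203125, -158.80441284179688), (65.46698760986328, 7.688240051269531), 89.0353775024414), 1785)
```

{"fn": "drive_tool", "kwargs": {
  "moves": [23,0,0,0,0,0,0,23,0,0,0,0,0,0,23,0,0,0,0,0,0,23,0,0,0,0,0,0,23,0,0,-20,0,0,0,23,0,0,-35,0,0,0,23,0,0,-45,0,0,0,23,0,0,0,0,0,0]
}}

```text
t: 15.8
tool_pos: [0.3692, -0.195, 0.3629]
orientation: [0.042, 2.424, -0.03]
force: [0.8, -1.8, 0.4]
opening: 0.0228
gripper_force: 0.0
```

```bash
python3 - <<'E'
from plan import *
here()
c=robot.read_camera("wrist");cv2.imwrite("pics/w6.png",c["color"][:,:,::-1]);cup(c)
plan([(28,.48,-.2,.27,-2,41,40),(28,.562,.208,.17,.5,0,45)])
E
```

```text
t 15.8 grasp [ 0.4789 -0.2006  0.237 ] z [ 0.657 -0.033 -0.754] F [ 0.8 -1.8  0.4] op 22.8 gf 0.0
plate (((546.1663208007812, -159.36000061035156), (67.2120361328125, 7.1951422691345215), 89.19031524658203), 774)
[28, -24.1, -1.4, -26.4, -0.5, 0, 0.2, 28, -10, 41, 12, -0.1, 4.1, -0.2, 28, -12, 41, 13, -0.1, 4.1, -0.3, 28, -12, 40, 13, -0.1, 4.1, -0.2, 28, -14, 41, 12, -0.1, 4.1, -0.3, 28, -15, 41, 13, -0.1, 4.1, -0.2, 28, -15, 41, 12, 0, 4.1, -0.3, 28, -17, 40, 12, -0.1, 4.1, -0.2]
[28, -18, 41, 12, -0.1, 4.1, -0.2, 28, -18, 41, 11, -0.1, 4.1, -0.3, 28, -19.9, 40.1, 11, -0.1, 4.1, -0.2]
```

View pics/w6.png

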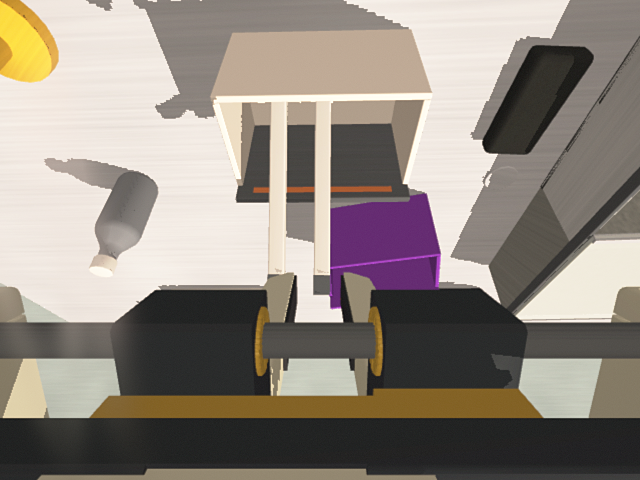

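Two styluses now stand in the cup, at columns 277 and 322. Now the third.

{"fn": "drive_tool", "kwargs": {
  "moves": [28,-24,0,-26,0,0,0.2,28,-10,41,12,0,4.1,-0.2,28,-12,41,13,-0.1,4.1,-0.3,28,-12,40,13,-0.1,4.1,-0.2,28,-14,41,12,-0.1,4.1,-0.3,28,-15,41,13,-0.1,4.1,-0.2,28,-15,41,12,0,4.1,-0.3,28,-17,40,12,-0.1,4.1,-0.2]
}}

```text
t: 16.65
tool_pos: [0.5044, 0.09, 0.3554]
orientation: [0.01, 2.938, -0.01]
force: [-0.8, -0.6, -0.4]
opening: 0.0279
gripper_force: 0.0
```

{"fn": "drive_tool", "kwargs": {
  "moves": [28,-18,41,12,-0.1,4.1,-0.2,28,-18,41,11,-0.1,4.1,-0.3,28,-20,39,11,-0.1,4.1,-0.2,28,0,0,0,0,0,0,28,0,0,0,0,0,0]
}}

```text
t: 17.15
tool_pos: [0.5644, 0.2089, 0.3265]
orientation: [0.008, -3.129, 0.005]
force: [-0.2, 0.3, 0.2]
opening: 0.0279
gripper_force: 0.0
```

```bash
python3 -c "
from plan import *
here()
plan([(28,.561,.208,.14,.5,0,30),(28,.561,.208,.069,.5,0,25)])
c=robot.read_camera('wrist')
W=cloud(c);z=W[...,2];m=(z>.03)&(z<.1)&(c['color'].min(2)>150)&(W[...,1]>.08)&(W[...,1]<.27)&(W[...,0]>.42)
k,l,st,ce=cv2.connectedComponentsWithStats(m.astype(np.uint8))
for i in range(1,k):
    if st[i,4]>300:
        P=W[l==i];mu=P.mean(0);d=np.linalg.svd(P-mu,full_matrices=False)[2][0];print(st[i],mu.round(4),d.round(3))
"
```

```text
t 17.1 grasp [0.5624 0.2084 0.1595] z [-0.012 -0.003 -1.   ] F [-0.2  0.3  0.2] op 27.9 gf 0.0
[28, 3.2, -0.8, 19.5, -0.2, -0.7, -0.2, 28, 0, 0, 24, 0, 0, 0, 28, 0, 0, 23, 0, 0, 0, 28, 0, -0.1, 24, 0, 0, 0]
[ 309   76   18  221 3725] [0.5139 0.2077 0.0593] [0.94  0.008 0.342]
```

{"fn": "drive_tool", "kwargs": {
  "moves": [28,2,0,20,0,0,0,28,0,0,24,0,0,0,28,0,0,23,0,0,0,28,0,0,24,0,0,0,28,0,0,0,0,0,0,8,0,0,0,0,0,0,8,0,0,0,0,0,0,8,0,0,0,0,0,0]
}}

```text
t: 18.0
tool_pos: [0.5628, 0.2077, 0.242]
orientation: [0.005, -3.138, 0.001]
force: [0.6, -1.0, 3.2]
opening: 0.0127
gripper_force: 25.0
```

{"fn": "drive_tool", "kwargs": {
  "moves": [8,0,0,0,0,0,0,8,0,0,0,0,0,0,8,0,0,0,0,0,0,8,0,0,-32,0,0,0,8,0,0,-32,0,0,0,8,0,0,-32,0,0,0,8,0,0,-32,0,0,0,8,0,0,-32,0,0,0]
}}

```text
t: 18.8
tool_pos: [0.5629, 0.208, 0.4015]
orientation: [0.005, -3.135, 0.002]
force: [0.2, 1.5, -0.4]
opening: 0.0127
gripper_force: 25.0
```

```bash
python3 -c "
from plan import *
here()
plan([(8,.562,.208,.26,.5,0,40),(8,.543,-.158,.27,-1,41,40)])"
```

```text
t 18.8 grasp [0.5618 0.2078 0.2345] z [-0.006 -0.001 -1.   ] F [ 0.2  1.5 -0.4] op 12.7 gf 25.0
[8, 1, 0, -25.5, -0.1, -0.4, -0.3, 8, 14, -36, -1, 0.1, -4.1, 0.1, 8, 14, -37, 0, 0, -4.1, 0.2, 8, 14, -36, -1, 0.1, -4.1, 0.1, 8, 14, -37, -1, 0, -4.1, 0.2, 8, 13, -36, -1, 0.1, -4.1, 0.1, 8, 13, -37, -1, 0, -4.1, 0.1, 8, 13, -36, -1, 0.1, -4.1, 0.2]
[8, 13, -36, -1, 0.1, -4.1, 0.1, 8, 13, -37, -2, 0, -4.1, 0.2, 8, 12.2, -36.4, -0.8, 0.1, -4, 0.1]
```

{"fn": "drive_tool", "kwargs": {
  "moves": [8,1,0,-25,0,0,0,8,14,-36,-1,0.1,-4.1,0.1,8,14,-37,0,0,-4.1,0.2,8,14,-36,-1,0.1,-4.1,0.1,8,14,-37,-1,0,-4.1,0.2,8,13,-36,-1,0.1,-4.1,0.1,8,13,-37,-1,0,-4.1,0.1,8,13,-36,-1,0.1,-4.1,0.2]
}}

```text
t: 19.6
tool_pos: [0.4669, -0.0477, 0.413]
orientation: [0.018, 2.643, -0.012]
force: [0.4, 0.1, -0.4]
opening: 0.0131
gripper_force: 25.0
```

{"fn": "drive_tool", "kwargs": {
  "moves": [8,13,-36,-1,0.1,-4.1,0.1,8,13,-37,-2,0,-4.1,0.2,8,12,-36,-1,0.1,-4,0.1,8,0,0,0,0,0,0,8,0,0,0,0,0,0]
}}

```text
t: 20.1
tool_pos: [0.4309, -0.156, 0.3958]
orientation: [0.031, 2.435, -0.014]
force: [1.3, 0.1, -0.2]
opening: 0.0129
gripper_force: 25.0
```

```bash
python3 chk.py w7
```

```text
t 20.1 grasp [ 0.5392 -0.1592  0.2688] z [ 0.649 -0.019 -0.761] F [ 1.3  0.1 -0.2] op 12.9 gf 25.0
[-0.61 -0.61  2.22  0.45  0.97 -2.3 ]
styl [ 290    7   60  293 8445] lo [ 0.4639 -0.1567  0.1326] hi [ 0.5361 -0.1582  0.2676] elev 61.8 yaw -1.2
plate (((544.3765869140625, -262.2532043457031), (26.55742835998535, 6.942755699157715), 89.32575225830078), 369)
0 [ 0.503 -0.158  0.007] [174 155 136]
30 [ 0.47  -0.157  0.146] [90 87 82]
60 [ 0.478 -0.157  0.16 ] [231 217 195]
90 [ 0.487 -0.157  0.174] [233 219 197]
120 [ 0.494 -0.158  0.189] [234 219 198]
150 [ 0.501 -0.158  0.204] [234 220 200]
180 [ 0.509 -0.158  0.216] [234 220 199]
210 [ 0.516 -0.158  0.23 ] [234 220 199]
240 [ 0.523 -0.158  0.243] [206 187 166]
270 [ 0.529 -0.158  0.256] [207 189 169]
300 [ 0.536 -0.159  0.268] [207 187 168]
plate (((546.326171875, -142.48004150390625), (32.21195983886719, 5.148071765899658), 86.91138458251953), 24)
```

View pics/w7.png

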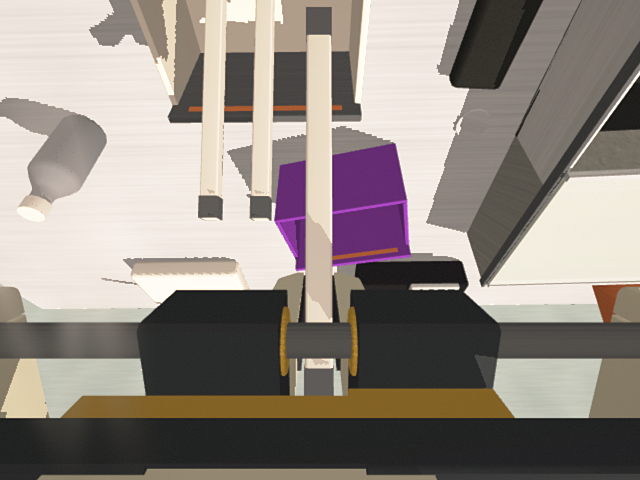

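All is as before: the third stylus is held at column 318, and the placed ones stand at 210 and 262. I lower it by the same amount.

{"fn": "drive_tool", "kwargs": {
  "moves": [8,3,0,10,0,0,0,8,14,0,16,0,0,0,8,14,0,17,0,0,0,8,14,0,16,0,0,0,8,14,0,16,0,0,0,8,13,0,16,0,0,0,8,0,0,0,0,0,0,8,0,0,0,0,0,0]
}}

```text
t: 21.0
tool_pos: [0.4363, -0.1544, 0.2795]
orientation: [0.024, 2.436, -0.011]
force: [-0.3, -0.4, 0.6]
opening: 0.013
gripper_force: 25.0
```

```bash
python3 -c "
from plan import *
here()"
```

```text
t 21.0 grasp [ 0.5446 -0.1569  0.1524] z [ 0.648 -0.015 -0.761] F [-0.3 -0.4  0.6] op 13.0 gf 25.0
```

{"fn": "drive_tool", "kwargs": {
  "moves": [23,0,0,0,0,0,0,23,0,0,0,0,0,0,23,0,0,0,0,0,0,23,0,0,0,0,0,0,23,0,0,-20,0,0,0,23,0,0,-35,0,0,0,23,0,0,-45,0,0,0,23,0,0,0,0,0,0]
}}

```text
t: 21.8
tool_pos: [0.37, -0.1545, 0.3633]
orientation: [0.024, 2.424, -0.025]
force: [0.8, 0.0, 0.7]
opening: 0.0232
gripper_force: 0.0
```

```bash
python3 - <<'E'
from plan import *
here()
c=robot.read_camera("wrist");cv2.imwrite("pics/w8.png",c["color"][:,:,::-1]);cup(c)
t=robot.read_camera("top");W=cloud(t);z=W[...,2];m=(z>.128)&(z<.15)&(W[...,0]>.4)&(W[...,0]<.7)&(W[...,1]>.1)&(W[...,1]<.25);print(rect(W,m))
plan([(28,.48,-.157,.28,-1,41,40),(60,.633,.189,.23,2.1,0,45),(60,.633,.189,.133,2.1,0,25)])
E
```

```text
t 21.8 grasp [ 0.4798 -0.1586  0.2375] z [ 0.657 -0.024 -0.753] F [0.8 0.  0.7] op 23.2 gf 0.0
plate (((545.8724365234375, -179.51431274414062), (29.767894744873047, 7.526032447814941), 88.96775817871094), 355)
(((633.78125, 189.34877014160156), (20.18348503112793, 21.188182830810547), 0.9743314981460571), 65)
[28, -16, -1, -18, -0.3, -0.1, 0, 28, -15.2, 0, -18.5, -0.2, -0.1, -0.1, 60, -22, 38, 15, -0.1, 4.5, -0.3, 60, -23, 39, 15, -0.2, 4.6, -0.4, 60, -25, 38, 14, -0.1, 4.5, -0.3, 60, -26, 38, 13, -0.1, 4.6, -0.3, 60, -27, 38, 12, -0.1, 4.5, -0.3, 60, -28, 38, 11, -0.2, 4.6, -0.4]
[60, -30, 38, 10, -0.1, 4.5, -0.3, 60, -30, 38, 9, -0.1, 4.6, -0.3, 60, -30.6, 37.2, 7.5, -0.2, 4.5, -0.3, 60, 0, 0, 24, 0, 0, 0, 60, 0, 0, 24, 0, 0, 0, 60, 0, 0, 25, 0, 0, 0, 60, 0.1, 0, 24, 0, 0, 0]
```

View pics/w8.png

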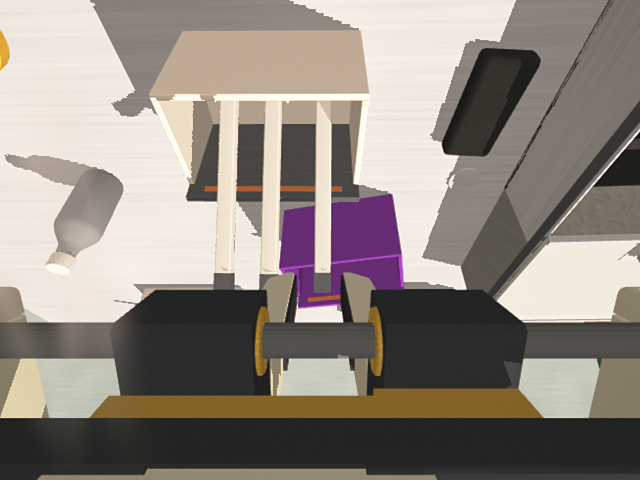

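All three styluses (columns 227, 270 and 322) stand leaning over the plate. Now I close the guard, whose handle is at (0.634, 0.189).

{"fn": "drive_tool", "kwargs": {
  "moves": [28,-16,0,-18,0,0,0,28,-15,0,-18,0,0,-0.1,60,-22,38,15,-0.1,4.5,-0.3,60,-23,39,15,-0.2,4.6,-0.4,60,-25,38,14,-0.1,4.5,-0.3,60,-26,38,13,-0.1,4.6,-0.3,60,-27,38,12,-0.1,4.5,-0.3,60,-28,38,11,-0.2,4.6,-0.4]
}}

```text
t: 22.7
tool_pos: [0.5432, 0.0741, 0.4022]
orientation: [-0.026, 2.912, -0.008]
force: [1.0, -0.5, 1.2]
opening: 0.0603
gripper_force: 0.0
```

{"fn": "drive_tool", "kwargs": {
  "moves": [60,-30,38,10,-0.1,4.5,-0.3,60,-30,38,9,-0.1,4.6,-0.3,60,-31,37,8,-0.2,4.5,-0.3,60,0,0,0,0,0,0,60,0,0,0,0,0,0]
}}

```text
t: 23.2
tool_pos: [0.6341, 0.1875, 0.3855]
orientation: [0.053, -3.131, 0.004]
force: [0.1, 0.0, 0.2]
opening: 0.0602
gripper_force: 0.0
```

```bash
python3 -c "
from plan import *
here()
plan([(60,.633,.1895,.133,2.1,0,25)])"
```

```text
t 23.2 grasp [0.6323 0.1869 0.2185] z [-0.011 -0.003 -1.   ] F [0.1 0.  0.2] op 60.2 gf 0.0
[60, 0, 1, 21, 0, -0.2, 0, 60, 0, 0, 22, -0.1, -0.1, -0.1, 60, 0, 1, 21, 0, -0.2, 0, 60, 0.5, 0.2, 21.5, -0.1, -0.1, -0.1]
```

{"fn": "drive_tool", "kwargs": {
  "moves": [60,0,2,21,0,-0.6,0,60,0,0,22,0,0,0,60,0,0,21,0,0,0,60,0,0,21,0,0,0,60,0,0,0,0,0,0,10,0,0,0,0,0,0,10,0,0,0,0,0,0,10,0,0,0,0,0,0],
  "grip_force": 15
}}

```text
t: 24.0
tool_pos: [0.6345, 0.188, 0.3092]
orientation: [-0.049, 3.13, -0.0]
force: [0.1, 0.9, 0.3]
opening: 0.0407
gripper_force: 0.0
```

{"fn": "drive_tool", "kwargs": {
  "moves": [10,0,0,0,0,0,0,10,0,0,0,0,0,0,10,0,0,0,0,0,0,10,20,0,0,0,0,0,10,30,0,0,0,0,0,10,30,0,0,0,0,0,10,30,0,0,0,0,0,10,30,0,0,0,0,0]
}}

```text
t: 24.8
tool_pos: [0.494, 0.1846, 0.3076]
orientation: [-0.05, 3.128, 0.003]
force: [2.5, 5.2, 11.4]
opening: 0.022
gripper_force: 15.0
```

{"fn": "drive_tool", "kwargs": {
  "moves": [10,30,0,0,0,0,0,10,20,0,0,0,0,0,10,8,0,0,0,0,0,10,4,0,0,0,0,0,10,0,0,0,0,0,0,10,0,0,0,0,0,0]
}}

```text
t: 25.4
tool_pos: [0.4327, 0.1825, 0.3076]
orientation: [-0.05, 3.129, 0.002]
force: [-1.6, 2.1, 10.4]
opening: 0.0219
gripper_force: 15.0
```

```bash
python3 -c "
from plan import *
here()"
```

```text
t 25.4 grasp [0.4347 0.1828 0.1406] z [ 0.012  0.001 -1.   ] F [-1.6  2.1 10.4] op 21.9 gf 15.0
```

{"fn": "drive_tool", "kwargs": {
  "moves": [10,3,0,0,0,0,0,10,3,0,0,0,0,0,10,0,0,0,0,0,0,10,0,0,0,0,0,0]
}}

```text
t: 25.8
tool_pos: [0.4285, 0.1823, 0.3077]
orientation: [-0.049, 3.123, 0.003]
force: [14.1, 4.2, -2.1]
opening: 0.0221
gripper_force: 15.0
```

A 14 N reaction shows the guard is against its stop. I release and retreat.

{"fn": "drive_tool", "kwargs": {
  "moves": [50,0,0,0,0,0,0,50,0,0,0,0,0,0,50,0,0,0,0,0,0,50,0,0,0,0,0,0,50,0,0,-30,0,0,0,50,0,0,-45,0,0,0,50,0,0,-45,0,0,0,50,0,0,0,0,0,0]
}}

```text
t: 26.6
tool_pos: [0.4263, 0.1821, 0.4324]
orientation: [-0.049, 3.123, 0.003]
force: [0.4, 1.7, -0.2]
opening: 0.0496
gripper_force: 0.0
```

```bash
python3 - <<'E'
from plan import *
here()
t=robot.read_camera("wrist");W=cloud(t);z=W[...,2];m=(z>.13)&(z<.15)&(W[...,0]>.38)&(W[...,0]<.7)&(W[...,1]>.1)&(W[...,1]<.25);print(rect(W,m))
cup(robot.read_camera("top"));c=robot.read_camera("scene");cup(c)
cv2.imwrite("pics/s9.png",cv2.resize(c["color"][150:400,80:480],(800,500),interpolation=2)[:,:,::-1])
E
```

```text
t 26.6 grasp [0.4294 0.1825 0.2655] z [ 0.019  0.002 -1.   ] F [ 0.4  1.7 -0.2] op 49.6 gf 0.0
(((432.0517272949219, 183.6569061279297), (22.06396484375, 21.37995719909668), 1.707495093345642), 697)
plate (((546.0260009765625, -182.45285034179688), (25.936979293823242, 6.042637348175049), 89.77786254882812), 29)
plate (((546.7646484375, -219.9132080078125), (17.439167022705078, 114.5423812866211), 5.3685712814331055), 185)
```

View pics/s9.png

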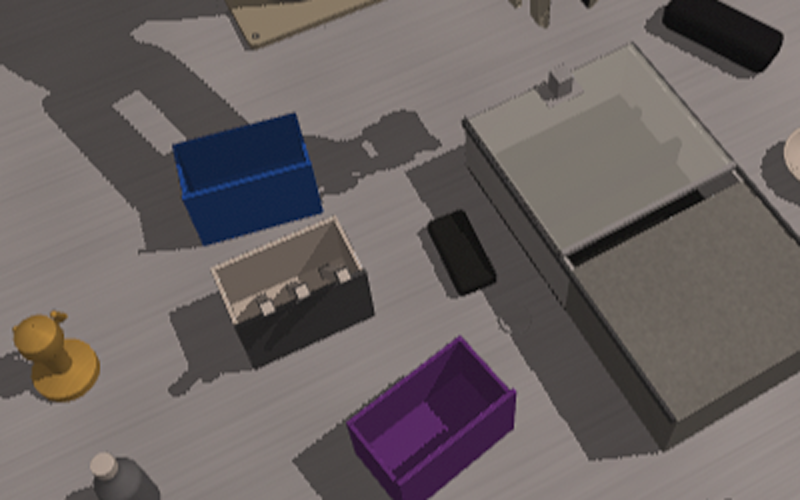

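The guard is shut and its well is empty. The three stylus tops lean out over the plate at (267,305), (302,290) and (343,272). The bystanders look undisturbed, so I hand the job in.

```bash
python3 -c "
from plant import robot
print(robot.close_job())"
```

```text
the job is handed in; nothing more can be done
None
```

I handed the job in with all three styluses standing in the white cup, leaning over the charging plate, and the guard slid shut against its stop and released. The hand-in returned no verdict, so the pass is unconfirmed. The last picture shows the cup upright and the bystanders in view apparently undisturbed.

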